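Tuck a heat shield under the board holder's hold-down leaf and hold it flat

TASK

Take the steel heat-shield strip off the black rubber mat by its orange grip bar and tuck its front edge squarely and centrally under the blue hinged leaf of the board holder, at least to the red line, without lifting the leaf. Finish while still holding the grip bar and pressing the strip flat on the green circuit board with a light steady push of about 10 N; do not let go. Leave the jar, the solder spool and the screwdriver where they are.

Things in the scene. Friction and masses are not known exactly. Their poses are not given: they have to be found in the camera images.
- carrier: board holder fixed to the bench: aluminium block 170 x 170 mm with blue side rails; its green board's top is 36 mm above the bench. Origin: centre of its underside; +x points from the open near side towards the leaf, z up. On its far side a dark steel stop block (120 mm wide, top 49 mm above the bench) carries the leaf's hinge, its front face 42 mm behind the leaf's lip
- board: green circuit board 157 x 170 x 3 mm fixed flat on the holder; it is the rigid bed for the strip, flat and free of hindrances within 60 mm either side of the middle. Origin: centre of the holder, at the board's underside, 33 mm above the bench; axes as the holder's
- leaf (a joint): blue hold-down leaf, 110 mm wide, 4 mm thick, 120 g, hinged on the holder's far side 46 mm behind its lip; 0 = down and level, grows (rad) as its lip is lifted. It is held down only by its weight. Down, its underside is 7 mm above the board, its top 11 mm above the board: a slot 7 mm high and 42 mm deep, open on the near side
- mouth (a point): point on the board's top surface, 36 mm above the bench, straight below the middle of the leaf's lip (30 mm from the holder's centre along its +x); axes as the holder's: +x leads in under the leaf, y along the lip, z up
- strip: loose steel plate 90 (x) x 80 (y) x 4 mm, 90 to 180 g, lying flat on the mat. Origin: centre of its underside; +x points to the front edge that goes under the leaf. A red line crosses its top 20 mm from that edge. The orange grip bar stands on it, 25 mm behind its centre: 10 mm thick (x), 45 mm wide (y), its top 36 mm above the plate's underside
- strip_edge (a point): middle of the strip's front edge, on its underside, 45 mm ahead of the strip's origin; axes as the strip's
- strip_grip (a point): point to grip: in the middle of the orange grip bar, 28 mm above the plate's underside; close the fingers across the bar's 10 mm, along the strip's x axis
- mat: black rubber mat 150 x 140 x 6 mm fixed on the bench, the strip lies on it. Origin: centre of its underside
- jar: amber flux jar with a white cap, 44 mm across, 45 mm high, standing near the holder's near side; bystander. Origin: centre of its underside
- spool: spool of solder with blue flanges, 52 mm across, 38 mm high, standing beyond the mat; bystander. Origin: centre of its underside
- driver: screwdriver about 160 mm long lying between the holder and the mat; bystander. Origin: under the middle of its length
There are look-alikes about, which are no part of the job. Of the things that look like the carrier, take the one that is farthest to the robot's left at the start. What is shaped like the strip but purple is not meant.

How it is judged:
On the way:
1. the strip's front edge is tucked under the leaf, the leaf still down (x of strip_edge in the frame of mouth above 0.017 m and y of strip_edge in the frame of mouth between -0.015 and 0.015 m and z of strip_edge in the frame of mouth below 0.004 m and angle between the x axis of strip and the x axis of carrier, either way round below 0.15 rad and value of joint leaf below 0.04 rad), for 0.2 s.
At the end, for the whole second after the job is handed in: The strip's front edge is at least 17 mm in behind the leaf's lip, within 15 mm of the middle and 0.15 rad of square, no more than 4 mm above the board; the strip lies level within 0.05 rad, at rest, pressed on the board with 5 to 40 N and held by the fingers; the leaf is down (under 0.04 rad) (all of step 1 and z of strip_edge in the frame of mouth above -0.003 m and angle between strip's own z axis and vertical below 0.05 rad and contact force between strip and board between 5 and 40 N and contact force between the fingers and strip above 3 N and linear speed of strip below 0.02 m/s); the arm keeps its last pose, push and grip.
It fails at once if the leaf is lifted by more than 0.06 rad (about 3 mm at its lip) (value of joint leaf above 0.06 rad).
It fails at once if jar, spool or screwdriver moved by more than 25 mm (distance of any of jar, spool, driver from where it was at the start of the episode above 0.025 m).
It also fails if it takes over 45 s, if anything falls off the work surface, if the arm or the gripper's body presses on something with over 40 N, if the wrist force passes 120 N, or if a joint passes its speed limit or range.

ROBOT

A 6-joint arm with a two-finger parallel gripper is mounted at the origin on the work surface. World frame = base frame: x ahead of the robot, y to its left, z up, the work surface at z = 0. Lengths are in m, angles in rad, forces in N, time in s.
With the tool pointing down it reaches from about 0.275 to 1 m from the base axis. Payload 8.4 kg.
Tool frame: the origin (TCP) lies at the very end of the fingers, on their centre line; the grasp point (between the pads) lies 19 mm behind it; z points along the fingers, y is the line along which they close (so a half turn about z gives the same grasp; the last joint's range is limited). The gripper opens to 85 mm and grips with 20 to 120 N. Pads are 22 mm wide; open, the fingers measure 114 mm over their backs; the gripper's body (76 mm by 85 mm) begins 54 mm behind the grasp point. The pads swing forward as they close: fully open they stand 13 mm farther back than shut.
Start: joints at [1.144, 0.353, 1.633, -0, 1.155, -0.002], TCP at [0.258, 0.569, 0.231] pointing down, gripper open.
Joint ranges: [-2.63, 2.63], [-0.92, 2.1], [0.06, 2.66], [-1.3, 4.44], [0, 2.69], [-3.02, 3.02]. Speed limits (rad/s): [2.22, 2.22, 2.79, 3.14, 3.14, 3.14].

INTERFACE

Orientations are given as a rotation vector (axis times angle).
In Python, from cell import arm gives the robot as it stands.
- The arm moves only by the tool carry_out, never from a script. Its argument "increments" is a list of rows, each an object with "dp": the shift along the tool's x, y, z in m, a list of three; "rotation": the turn, a rotation vector about the tool's x, y, z in units of 5 degrees (1.0 is 5 degrees), a list of three. In form: [{"dp": [dx, dy, dz], "rotation": [ax, ay, az]}, ...]. A call has exactly 8 rows; each row shifts and turns the commanded pose from where the row before left it, along the tool's axes as they then stand; what a row does not reach is not made up. A row lasts 1/12 s, in which the tool goes at most 41.7 mm and 7.16 degrees, less where a joint would pass 70% of its speed; a pose out of reach is approached as far as the arm can. A call is refused whole if a number of a shift passes 0.0417 or a number of a turn 1, either way. A call with a gripper value outside its range is refused whole. "jaw" is the opening, from -1 (shut) to 1 (fully open), set as the call begins (left out, the last holds). The fingers move at their own pace and stop on an object; "grip_force" is the grip in N (left out, the last holds). Time passes only in rows, so rows that do not move let the fingers close, or fill a call up. It gives the time, the measured TCP pose, the force, the opening and the grip force at its end, in the units of the state.
- arm.read_state(): the state, without advancing time (a new reading comes with each control period).
- arm.snapshot(name): name is "scene" or "top" or "wrist"; returns a dict with "color" (420x560x3 uint8, red, green, blue), "fx", "fy", "cx", "cy" (pixels), "view" (4x4, takes a point from world to camera coordinates). Camera axes: x right, y down, z forward; pixel columns grow to the right and rows downward; lengths in m; the calibration is good to about 2 mm. A picture is of the moment at which its call begins. There is no depth.
- arm.job_done(): hands the job in; it is judged then, once.
The state is a dict: "time_s": time; "q": joint angles; "joint_vel": joint speeds; "joint_torque": joint torques, N m; "eef_pos": TCP position; "tcp_rot": TCP orientation; "force": force on the tool from outside, world axes, zero at the start; "moment": the same for the moment, N m; "grip_width": finger opening in m; "grasp_force": force on a finger pad.
Only numpy, scipy, OpenCV 4.12 (cv2) and the standard library are available. Lean on these libraries where they do the work, as an engineer would, in place of code of your own. Each camera call takes 0.05 s, during which the arm holds its last target. There are 200 camera calls.

## Working session

There is one attempt and no reset: what is moved stays moved. The work goes in short steps, Python scripts to look and compute and a tool call to move; the robot and the scene stay as the last step left them, time stands still between calls to the robot, and variables do not carry over. Pictures are saved under pics/ and viewed, at most 10 in all, crops included, and the job is handed in when it is done.

Besides the shell and the picture viewer there is one more tool, called after "Call:" as name([rows], argument=value, ...), one row to a line, values as JSON. carry_out: Moves the arm, as the interface text tells. Its arguments: {"type":"object","properties":{"increments":{"type":"array","items":{"type":"object","properties":{"dp":{"type":"array","items":{"type":"number"}},"rotation":{"type":"array","items":{"type":"number"}}}}},"jaw":{"type":"number"},"grip_force":{"type":"number"}},"required":["increments"]}

```bash
mkdir -p pics
cat > h.py <<'E'
import numpy as np,cv2,pickle
from cell import arm
def snap(n,f):
    s=arm.snapshot(n); cv2.imwrite(f'pics/{f}.png',cv2.cvtColor(np.asarray(s['color']),cv2.COLOR_RGB2BGR)); pickle.dump(s,open(f'pics/{f}.pkl','wb')); return s
def load(f): return pickle.load(open(f'pics/{f}.pkl','rb'))
def ray(s,u,v,z):
    V=np.array(s['view']); R=V[:3,:3]; c=-R.T@V[:3,3]
    d=R.T@np.array([(u-s['cx'])/s['fx'],(v-s['cy'])/s['fy'],1]); return c+d*(z-c[2])/d[2]
def proj(s,p):
    V=np.array(s['view']); q=V[:3,:3]@np.array(p)+V[:3,3]; return s['fx']*q[0]/q[2]+s['cx'],s['fy']*q[1]/q[2]+s['cy']
E
python3 - <<'E'
from h import *
a=snap('top','top1'); b=snap('scene','scene1')
for s in(a,b):
    V=np.array(s['view']); print(-V[:3,:3].T@V[:3,3],V[:3,:3].round(2).tolist(),s['fx'])
print(arm.read_state())
im=np.hstack([cv2.imread('pics/top1.png')]);
E
```

```text
[ 0.46833476 -0.08145992  1.0457678 ] [[-0.02, -1.0, -0.01], [-1.0, 0.02, -0.1], [0.1, 0.01, -1.0]] 389.0759656947309
[ 1.24413095 -0.07601865  0.93314487] [[0.01, 1.0, 0.01], [0.8, -0.0, -0.6], [-0.6, 0.02, -0.8]] 482.44212629083137
{'time_s': 0.1, 'q': array([ 1.14360477e+00,  3.53582947e-01,  1.63408829e+00,  8.99941583e-06,
        1.15522095e+00, -2.42374557e-03]), 'joint_vel': array([-2.16337483e-04, -1.36177007e-03, -1.56704756e-03, -1.14907815e-03,
        1.88912277e-04, -4.91463319e-05]), 'joint_torque': array([ 1.29634373e-03, -6.06363630e+01, -3.42819428e+01,  2.15653326e-04,
        3.74945361e-03,  4.20210085e-06]), 'eef_pos': array([0.257392  , 0.56904279, 0.23062202]), 'tcp_rot': array([-6.62164325e-01, -3.07072433e+00,  1.99145431e-03]), 'force': array([ 0.28912161, -0.18427846, -0.49493801]), 'moment': array([-0.01730482,  0.01693027,  0.03602274]), 'grasp_force': 0.0, 'grip_width': 0.08517158711795512}
```

View pics/top1.png

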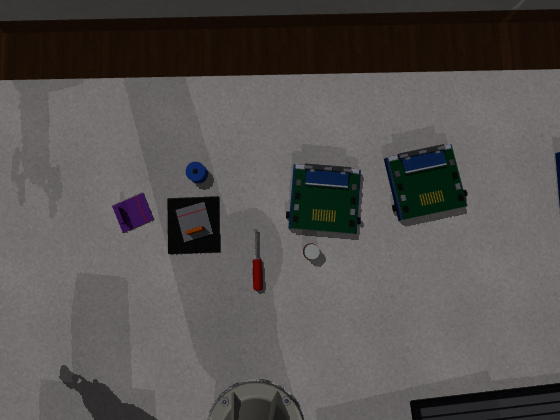

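View pics/scene1.png

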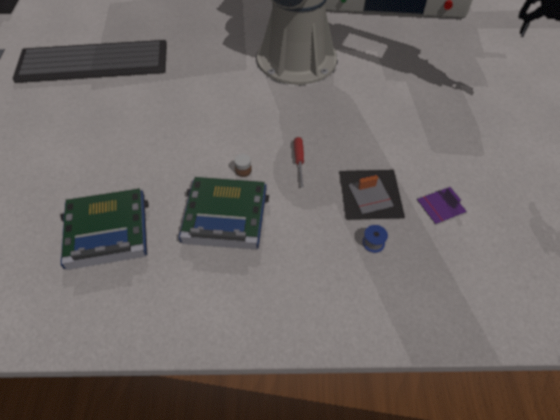

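The top view shows the real strip (grey with an orange bar) at (195,222) on the black mat, and the purple look-alike at (132,213). There are holders at (325,200) and (427,183), and a third blue thing at the right edge (558,180). The holder farthest to the robot's left (+y is image left) is the one at (325,200). The jar is at (312,252), the driver at (257,262) and the spool at (196,172).

Run:
```python
from h import *
def blob(hsv,lo,hi,roi):
    x0,y0,x1,y1=roi; m=np.zeros(hsv.shape[:2],np.uint8); m[y0:y1,x0:x1]=cv2.inRange(hsv,lo,hi)[y0:y1,x0:x1]
    c=max(cv2.findContours(m,cv2.RETR_EXTERNAL,cv2.CHAIN_APPROX_NONE)[0],key=cv2.contourArea); return c
def rect(s,c,z):
    P=np.array([ray(s,*p[0],z)[:2] for p in c],np.float32); r=cv2.minAreaRect(P); b=cv2.boxPoints(r)
    return np.round(r[0],4),np.round(r[1],4),round(r[2],1)
for n,rs,rl in(('top1',(165,195,222,255),(290,160,362,240)),('scene1',(335,165,405,222),(178,170,270,250))):
    s=load(n); hsv=cv2.cvtColor(s['color'],cv2.COLOR_RGB2HSV)
    for nm,lo,hi,roi,z in(('orange',(6,150,120),(18,255,255),rs,.042),('plate',(0,0,90),(180,70,255),rs,.010),('mat',(0,0,0),(180,255,60),rs,.006),('leaf',(105,130,60),(125,255,255),tuple(np.add(rl,(15,0,-12,0))),.047),('green',(60,80,20),(95,255,255),rl,.036)):
        try: print(n,nm,*rect(s,blob(hsv,lo,hi,roi),z))
        except Exception as e: print(n,nm,e)
im=cv2.imread('pics/top1.png')[150:270,160:370]; cv2.imwrite('pics/crop1.png',cv2.resize(im,None,fx=3.8,fy=3.8,interpolation=cv2.INTER_CUBIC))
```

```text
top1 orange max() iterable argument is empty
top1 plate [0.5329 0.1625] [0.151  0.1601] 89.9
top1 mat [0.5312 0.1615] [0.1531 0.141 ] 1.5
top1 leaf [ 0.6466 -0.1941] [0.1076 0.0332] 84.2
top1 green [ 0.5882 -0.1885] [0.1703 0.1575] 84.2
scene1 orange [0.5181 0.1427] [0.0024 0.    ] -90.3
scene1 plate [0.5288 0.1622] [0.1881 0.1719] 89.6
scene1 mat [0.5306 0.1612] [0.1451 0.1367] 1.5
scene1 leaf [ 0.6462 -0.1793] [0.0711 0.0243] 84.3
scene1 green [ 0.5746 -0.1731] [0.1708 0.1323] 66.2
```

View pics/crop1.png

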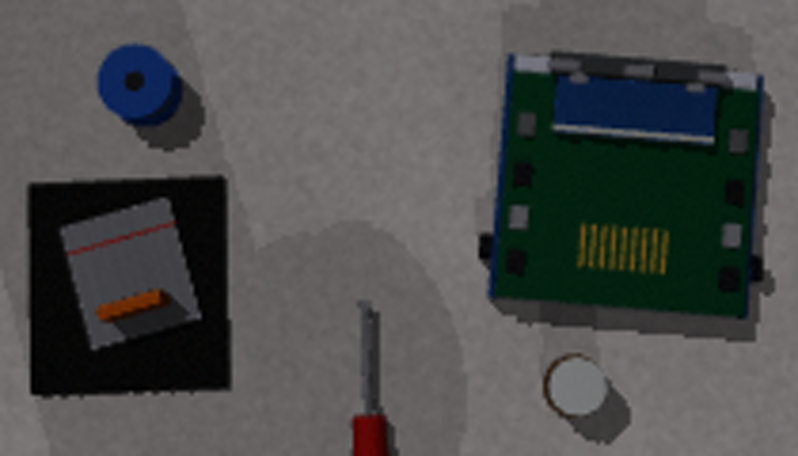

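The crop confirms the choice: grey strip with an orange bar and a red line towards +x, and the holder's leaf on the far (+x) side. I'll refine the strip pose next.

```bash
cat >> h.py <<'E'
def big(m):
    return max(cv2.findContours(m,cv2.RETR_EXTERNAL,cv2.CHAIN_APPROX_NONE)[0],key=cv2.contourArea)
def rect(s,c,z):
    P=np.array([ray(s,*p[0],z)[:2] for p in c],np.float32); r=cv2.minAreaRect(P)
    return np.round(r[0],4),np.round(r[1],4),round(r[2],1)
def mask(s,lo,hi,roi):
    hsv=cv2.cvtColor(s['color'],cv2.COLOR_RGB2HSV); m=np.zeros(hsv.shape[:2],np.uint8); x0,y0,x1,y1=roi
    m[y0:y1,x0:x1]=cv2.inRange(hsv,lo,hi)[y0:y1,x0:x1]; return m
E
python3 - <<'E'
from h import *
for n,roi in(('top1',(170,200,218,250)),('scene1',(345,173,398,216))):
    s=load(n); m=mask(s,(2,150,70),(20,255,255),roi); print(n,'orange',m.sum()//255,*rect(s,big(m),.042))
    m=mask(s,(0,0,60),(180,255,255),roi); print('plate',*rect(s,big(m),.010))
E
```

```text
top1 orange 60 [0.5169 0.1538] [0.009  0.0439] 15.8
plate [0.5407 0.1597] [0.088  0.0785] 15.6
scene1 orange 138 [0.5213 0.1515] [0.0258 0.0473] 15.0
plate [0.5328 0.1584] [0.1044 0.0832] 15.6
```

Call:
carry_out([
  {"dp": [0, 0, 0], "rotation": [0, 0, 1]},
  {"dp": [0, 0, 0], "rotation": [0, 0, 1]},
  {"dp": [0, 0, 0], "rotation": [0, 0, 1]},
  {"dp": [0, 0, 0], "rotation": [0, 0, 1]},
  {"dp": [0, 0, 0], "rotation": [0, 0, 1]},
  {"dp": [0, 0, 0], "rotation": [0, 0, 1]},
  {"dp": [0, 0, 0], "rotation": [0, 0, 1]},
  {"dp": [0, 0, 0], "rotation": [0, 0, 1]},
], jaw=1)

```text
time_s: 0.77
eef_pos: [0.2575, 0.5692, 0.2308]
tcp_rot: [1.678, 2.656, -0.001]
force: [1.1, -0.1, 0.5]
grip_width: 0.0851
grasp_force: 0.0
```

Call:
carry_out([
  {"dp": [0, 0, 0], "rotation": [0, 0, 1]},
  {"dp": [0, 0, 0], "rotation": [0, 0, 0.97]},
  {"dp": [-0.039, 0.0115, 0], "rotation": [0, 0, 0]},
  {"dp": [-0.039, 0.0115, 0], "rotation": [0, 0, 0]},
  {"dp": [-0.039, 0.0115, 0], "rotation": [0, 0, 0]},
  {"dp": [-0.039, 0.0115, 0], "rotation": [0, 0, 0]},
  {"dp": [-0.039, 0.0115, 0], "rotation": [0, 0, 0]},
  {"dp": [-0.039, 0.0115, 0], "rotation": [0, 0, 0]},
])

```text
time_s: 1.43
eef_pos: [0.3882, 0.3612, 0.2311]
tcp_rot: [-1.894, -2.506, 0.001]
force: [1.1, -0.3, -0.5]
grip_width: 0.0855
grasp_force: 0.0
```

Call:
carry_out([
  {"dp": [-0.039, 0.0115, 0], "rotation": [0, 0, 0]},
  {"dp": [-0.039, 0.0115, 0], "rotation": [0, 0, 0]},
  {"dp": [-0.039, 0.0115, 0], "rotation": [0, 0, 0]},
  {"dp": [-0.039, 0.0115, 0], "rotation": [0, 0, 0]},
  {"dp": [-0.039, 0.0115, 0.02], "rotation": [0, 0, 0]},
  {"dp": [-0.039, 0.0115, 0.02], "rotation": [0, 0, 0]},
  {"dp": [0, 0, 0.02], "rotation": [0, 0, 0]},
  {"dp": [0, 0, 0], "rotation": [0, 0, 0]},
])

```text
time_s: 2.1
eef_pos: [0.5128, 0.1597, 0.1709]
tcp_rot: [-1.897, -2.5, 0.008]
force: [-2.1, 0.5, -0.5]
grip_width: 0.0855
grasp_force: 0.0
```

Run:
```python
from h import *
s=snap('wrist','w1'); st=arm.read_state(); print(st['eef_pos'],st['tcp_rot'],st['q'].round(3)); V=s['view'];print((-V[:3,:3].T@V[:3,3]).round(4),s['fx'])
```

```text
[0.51300556 0.16106541 0.17266333] [-1.89573552 -2.50149734  0.00575029] [0.301 0.287 1.873 0.    0.986 0.027]
[0.4949 0.2299 0.3133] 360.95988547403266
```

View pics/w1.png

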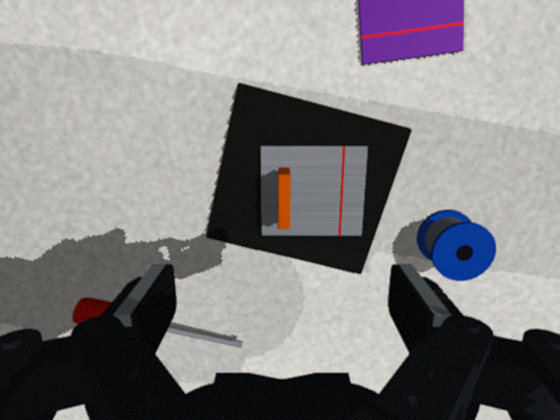

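The wrist view shows the strip with its bar at (284,199), its red line at x≈342 and the plate spanning (261..367, 146..236). The fingers, driver and spool are clear of it.

Run:
```python
from h import *
s=load('w1'); roi=(245,140,375,242)
m=mask(s,(2,150,70),(20,255,255),roi); print('orange',*rect(s,big(m),.042))
P=big(m).reshape(-1,2)
print('plate',*rect(s,big(mask(s,(0,0,45),(180,255,255),(250,140,375,238))),.010))
for z in(.042,.010): print(z,[ray(s,u,v,z)[:2].round(4) for u,v in((278,199),(290,199),(284,168),(284,229))])
for u in((261,146),(367,146),(363,236),(261,236)): print(ray(s,*u,.010).round(4))
st=arm.read_state();print(st['eef_pos'],st['force'],st['joint_vel'].max())
```

```text
orange [0.5148 0.1572] [0.0088 0.0485] 15.8
plate [0.5398 0.1612] [0.0906 0.0813] 15.6
0.042 [array([0.5108, 0.1558]), array([0.5198, 0.1584]), array([0.5086, 0.1807]), array([0.522 , 0.1332])]
0.01 [array([0.5126, 0.1471]), array([0.5227, 0.15  ]), array([0.5102, 0.1749]), array([0.5252, 0.1217])]
[0.4867 0.1876 0.01  ]
[0.5719 0.2116 0.01  ]
[0.5953 0.1346 0.01  ]
[0.5071 0.1097 0.01  ]
[0.51300556 0.16106541 0.17266333] [-0.40313628 -0.69996582  0.16852049] 0.035703382013303815
```

Call:
carry_out([
  {"dp": [0, 0, 0], "rotation": [0, 0, 0]},
  {"dp": [0, 0, 0], "rotation": [0, 0, 0]},
  {"dp": [0, 0, 0.02], "rotation": [0, 0, 0]},
  {"dp": [0, 0, 0.02], "rotation": [0, 0, 0]},
  {"dp": [0, 0, 0.02], "rotation": [0, 0, 0]},
  {"dp": [0, 0, 0.02], "rotation": [0, 0, 0]},
  {"dp": [0, 0, 0], "rotation": [0, 0, 0]},
  {"dp": [0, 0, 0], "rotation": [0, 0, 0]},
])

```text
time_s: 2.82
eef_pos: [0.514, 0.1632, 0.095]
tcp_rot: [-1.893, -2.507, 0.001]
force: [0.1, -0.4, 0.9]
grip_width: 0.0856
grasp_force: 0.0
```

Call:
carry_out([
  {"dp": [-0.0046, -0.0003, 0.005], "rotation": [0, 0, 0]},
  {"dp": [-0.0046, -0.0002, 0.012], "rotation": [0, 0, 0]},
  {"dp": [0, 0, 0.015], "rotation": [0, 0, 0]},
  {"dp": [0, 0, 0.015], "rotation": [0, 0, 0]},
  {"dp": [0, 0, 0.015], "rotation": [0, 0, 0]},
  {"dp": [0, 0, 0.01], "rotation": [0, 0, 0]},
  {"dp": [0, 0, 0.005], "rotation": [0, 0, 0]},
  {"dp": [0, 0, 0], "rotation": [0, 0, 0]},
])

```text
time_s: 3.48
eef_pos: [0.5164, 0.1533, 0.0173]
tcp_rot: [-1.895, -2.506, 0.001]
force: [0.6, 0.9, -0.1]
grip_width: 0.0851
grasp_force: 0.0
```

Call:
carry_out([
  {"dp": [0, 0, 0.0015], "rotation": [0, 0, 0]},
  {"dp": [0, 0, 0], "rotation": [0, 0, 0]},
  {"dp": [0, 0, 0], "rotation": [0, 0, 0]},
  {"dp": [0, 0, 0], "rotation": [0, 0, 0]},
  {"dp": [0, 0, 0], "rotation": [0, 0, 0]},
  {"dp": [0, 0, 0], "rotation": [0, 0, 0]},
  {"dp": [0, 0, 0], "rotation": [0, 0, 0]},
  {"dp": [0, 0, 0], "rotation": [0, 0, 0]},
], jaw=-1, grip_force=80)

```text
time_s: 4.15
eef_pos: [0.5166, 0.1533, 0.0165]
tcp_rot: [1.895, 2.506, 0.0]
force: [-0.6, -0.7, 5.6]
grip_width: 0.0082
grasp_force: 78.8
```

Call:
carry_out([
  {"dp": [0, 0, 0], "rotation": [0, 0, 0]},
  {"dp": [0, 0, 0], "rotation": [0, 0, 0]},
  {"dp": [0, 0, 0], "rotation": [0, 0, 0]},
  {"dp": [0, 0, 0], "rotation": [0, 0, 0]},
  {"dp": [0, 0, 0], "rotation": [0, 0, 0]},
  {"dp": [0, 0, 0], "rotation": [0, 0, 0]},
  {"dp": [0, 0, 0], "rotation": [0, 0, 0]},
  {"dp": [0, 0, 0], "rotation": [0, 0, 0]},
])

```text
time_s: 4.82
eef_pos: [0.5166, 0.1534, 0.0165]
tcp_rot: [1.895, 2.506, 0.001]
force: [-1.3, -0.6, 5.4]
grip_width: 0.0087
grasp_force: 78.8
```

Call:
carry_out([
  {"dp": [0, 0, -0.005], "rotation": [0, 0, 0]},
  {"dp": [0, 0, -0.01], "rotation": [0, 0, 0]},
  {"dp": [0, 0, -0.02], "rotation": [0, 0, 0]},
  {"dp": [0, 0, -0.025], "rotation": [0, 0, 0]},
  {"dp": [0, 0, -0.025], "rotation": [0, 0, 0]},
  {"dp": [0, 0, -0.025], "rotation": [0, 0, 0]},
  {"dp": [0, 0, -0.01], "rotation": [0, 0, 0]},
  {"dp": [0, 0, 0], "rotation": [0, 0, 0]},
])

```text
time_s: 5.48
eef_pos: [0.5181, 0.1538, 0.1389]
tcp_rot: [1.893, 2.503, 0.006]
force: [-0.1, -0.4, -1.6]
grip_width: 0.0087
grasp_force: 78.1
```

Call:
carry_out([
  {"dp": [0, 0, 0], "rotation": [0, 0, 0.75]},
  {"dp": [0, 0, 0], "rotation": [0, 0, 0.75]},
  {"dp": [0, 0, 0], "rotation": [0, 0, 0.75]},
  {"dp": [0, 0, 0], "rotation": [0, 0, 0.75]},
  {"dp": [0, 0, 0], "rotation": [0, 0, 0.75]},
  {"dp": [0, 0, 0], "rotation": [0, 0, 0.55]},
  {"dp": [0, 0, 0], "rotation": [0, 0, 0]},
  {"dp": [0, 0, 0], "rotation": [0, 0, 0]},
])

```text
time_s: 6.15
eef_pos: [0.5157, 0.1531, 0.1348]
tcp_rot: [-2.327, -2.11, 0.003]
force: [0.4, 0.1, -1.3]
grip_width: 0.0088
grasp_force: 78.0
```

Call:
carry_out([
  {"dp": [-0.013, 0.001, 0], "rotation": [0, 0, 0]},
  {"dp": [-0.025, 0.002, 0], "rotation": [0, 0, 0]},
  {"dp": [-0.032, 0.0025, 0], "rotation": [0, 0, 0]},
  {"dp": [-0.032, 0.0025, 0], "rotation": [0, 0, 0]},
  {"dp": [-0.032, 0.0025, 0], "rotation": [0, 0, 0]},
  {"dp": [-0.032, 0.0025, 0], "rotation": [0, 0, 0]},
  {"dp": [-0.032, 0.0025, 0], "rotation": [0, 0, 0]},
  {"dp": [-0.032, 0.0025, 0], "rotation": [0, 0, 0]},
])

```text
time_s: 6.82
eef_pos: [0.5107, -0.0795, 0.1357]
tcp_rot: [-2.327, -2.11, 0.001]
force: [0.2, -0.5, -0.8]
grip_width: 0.0081
grasp_force: 78.0
```

Call:
carry_out([
  {"dp": [-0.032, 0.0025, 0], "rotation": [0, 0, 0]},
  {"dp": [-0.032, 0.0025, 0], "rotation": [0, 0, 0]},
  {"dp": [-0.025, 0.002, 0], "rotation": [0, 0, 0]},
  {"dp": [-0.014, 0.001, 0], "rotation": [0, 0, 0]},
  {"dp": [0, 0, 0], "rotation": [0, 0, 0]},
  {"dp": [0, 0, 0], "rotation": [0, 0, 0]},
  {"dp": [0, 0, 0], "rotation": [0, 0, 0]},
  {"dp": [0, 0, 0], "rotation": [0, 0, 0]},
])

```text
time_s: 7.48
eef_pos: [0.5091, -0.1795, 0.1358]
tcp_rot: [-2.327, -2.11, 0.0]
force: [-0.1, 0.2, -1.3]
grip_width: 0.0087
grasp_force: 78.0
```

Run:
```python
from h import *
s=snap('wrist','w2'); snap('scene','scene2'); snap('top','top2'); st=arm.read_state(); print(st['eef_pos'],st['tcp_rot'])
```

```text
[ 0.50936434 -0.17967118  0.13601417] [-2.32721613e+00 -2.11015409e+00 -1.49774837e-05]
```

View pics/w2.png

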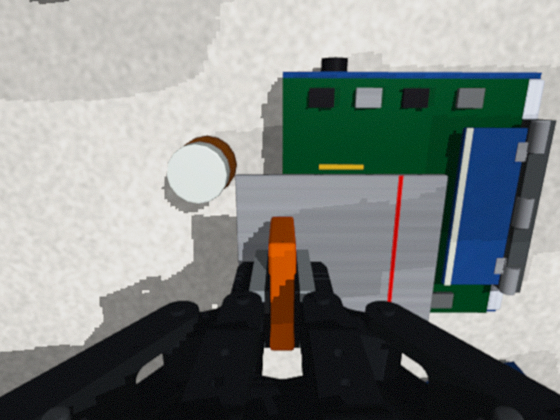

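The wrist view shows the strip held, with its front corners at about (447,175) and (430,318). The leaf's white lip runs from (465,128) to (446,284) and the jar cap is at (197,172).

Run:
```python
from h import *
s=load('w2'); z=.136-.0105+.004
# lip: pale stripe beside the leaf
m=mask(s,(0,0,120),(180,80,255),(440,124,480,292)); c=big(m).reshape(-1,2)
m2=np.zeros((420,560),np.uint8); cv2.drawContours(m2,[c],-1,255,-1)
rows=[(v,np.where(m2[v])[0]) for v in range(130,283,4)]
L=np.array([ray(s,r[0]-.5,v,.047)[:2] for v,r in rows if len(r)]); print('stripe w px',[len(r) for v,r in rows][:5])
vx,vy,x0,y0=cv2.fitLine(L.astype(np.float32),2,0,.01,.01).ravel(); print('lip dir deg',np.degrees(np.arctan2(vy,vx)))
# leaf blue+stripe ends
mb=mask(s,(105,130,60),(125,255,255),(445,110,530,300)); cv2.imwrite('pics/x.png',mb)
print('blue',*rect(s,big(mb),.047)); print('stripe',*rect(s,big(m),.047))
g=mask(s,(60,80,15),(95,255,255),(270,60,540,320)); print('green box px',cv2.boundingRect(big(g)))
# plate front edge and far (left) edge
hs=cv2.cvtColor(s['color'],cv2.COLOR_RGB2HSV)
pm=mask(s,(0,0,60),(180,60,255),(405,165,460,310)); 
F=np.array([ray(s,np.where(pm[v,405:460])[0].max()+405.5,v,z)[:2] for v in range(182,300,5)])
f=cv2.fitLine(F.astype(np.float32),2,0,.01,.01).ravel(); print('front dir',np.degrees(np.arctan2(f[1],f[0])),F[0],F[-1])
print('corners',[ray(s,*p,z).round(4)[:2] for p in((236,175),(447,175))])
st_=np.array([.5093,-.1797]); a=np.radians(-5.6); X=np.array([np.cos(a),np.sin(a)]);Y=np.array([-X[1],X[0]])
print('front in tool',((F-st_)@X).round(4)); print('lip in tool x,y',((L-st_)@X).round(4)[::6],((L-st_)@Y).round(4)[[0,-1]])
for p in((236,175),(447,175)): q=ray(s,*p,z)[:2]-st_; print(q@X,q@Y)
# top view for leaf incl. stripe and jar
t=load('top1'); m=mask(t,(0,0,110),(180,90,255),(302,178,352,192)); 
print('top stripe',*rect(t,big(m),.047)); print('jar cap',*rect(t,big(mask(t,(0,0,130),(180,60,255),(300,240,325,264))),.045))
```

```text
stripe w px [8, 7, 8, 7, 7]
lip dir deg 84.18376
blue [ 0.6463 -0.1929] [0.1093 0.034 ] 84.3
stripe [ 0.6267 -0.1915] [0.1101 0.0049] 84.3
green box px (283, 78, 246, 235)
front dir 83.58551 [ 0.58774976 -0.14839718] [ 0.58673932 -0.20320385]
corners [array([ 0.4943, -0.1363]), array([ 0.5824, -0.1449])]
front in tool [0.075  0.0753 0.0756 0.0759 0.0762 0.0765 0.0769 0.0772 0.0775 0.0774
 0.0773 0.0776 0.0775 0.0774 0.0772 0.0776 0.0774 0.0773 0.0777 0.0775
 0.0774 0.0695 0.0698 0.0794]
lip in tool x,y [0.1156 0.1159 0.1155 0.1157 0.116  0.1156 0.1152] [ 0.0535 -0.0529]
-0.019116186090293186 0.041737175767513957
0.06936503140958465 0.041808943027425105
top stripe [ 0.6234 -0.2279] [0. 0.] 0.0Traceback (most recent call last):
  File "<stdin>", line 24, in <module>
  File "h.py", line 12, in big
    return max(cv2.findContours(m,cv2.RETR_EXTERNAL,cv2.CHAIN_APPROX_NONE)[0],key=cv2.contourArea)
ValueError: max() iterable argument is empty
```

Call:
carry_out([
  {"dp": [-0.0005, 0.01, 0], "rotation": [0, 0, -0.0]},
  {"dp": [-0.0005, 0.016, 0], "rotation": [0, 0, 0.04]},
  {"dp": [0, 0.01, 0.01], "rotation": [0, 0, 0]},
  {"dp": [0, 0, 0.02], "rotation": [0, 0, 0]},
  {"dp": [0, 0, 0.02], "rotation": [0, 0, 0]},
  {"dp": [0, 0, 0.02], "rotation": [0, 0, 0]},
  {"dp": [0, 0, 0.01], "rotation": [0, 0, 0]},
  {"dp": [0, 0, 0], "rotation": [0, 0, 0]},
])

```text
time_s: 8.3
eef_pos: [0.544, -0.1845, 0.0538]
tcp_rot: [-2.33, -2.103, 0.003]
force: [-0.7, -0.5, -1.7]
grip_width: 0.0083
grasp_force: 78.1
```

Run:
```python
from h import *
w=snap('wrist','w3'); s=snap('scene','scene3'); st=arm.read_state(); print(st['eef_pos'],st['tcp_rot'],st['force'])
a=cv2.resize(cv2.imread('pics/scene3.png')[150:260,160:290],(520,440),interpolation=cv2.INTER_CUBIC)
b=cv2.imread('pics/w3.png')[0:420,280:560]
cv2.imwrite('pics/c3.png',np.hstack([a,cv2.resize(b,(280,440))]))
```

```text
[ 0.54547876 -0.18518771  0.05620831] [-2.33234747e+00 -2.10458257e+00  6.72661733e-05] [-0.25041878  0.42950009 -1.68229965]
```

View pics/c3.png

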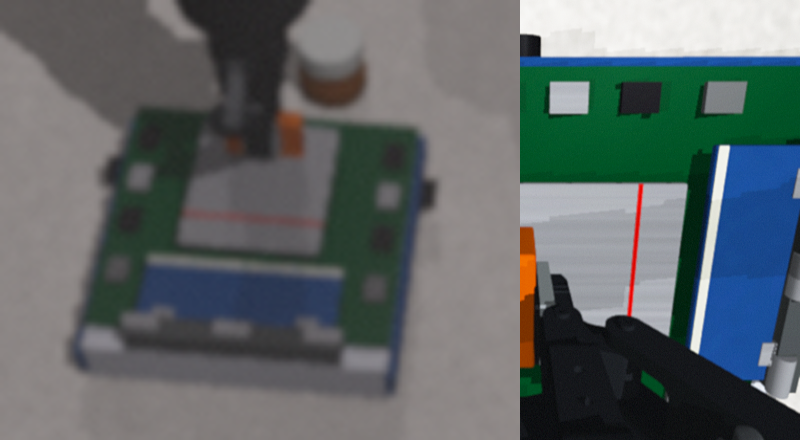

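The strip lies square and central just short of the white lip, with the leaf down. I'll lower it until it touches lightly, then slide it in.

Call:
carry_out([
  {"dp": [0, 0, 0.004], "rotation": [0, 0, 0]},
  {"dp": [0, 0, 0.003], "rotation": [0, 0, 0]},
  {"dp": [0, 0, 0.001], "rotation": [0, 0, 0]},
  {"dp": [0, 0, 0.001], "rotation": [0, 0, 0]},
  {"dp": [0, 0, 0], "rotation": [0, 0, 0]},
  {"dp": [0, 0, 0], "rotation": [0, 0, 0]},
  {"dp": [0, 0, 0], "rotation": [0, 0, 0]},
  {"dp": [0, 0, 0], "rotation": [0, 0, 0]},
])

```text
time_s: 9.07
eef_pos: [0.5451, -0.1852, 0.0472]
tcp_rot: [2.333, 2.104, 0.0]
force: [0.4, -0.9, -0.3]
grip_width: 0.0088
grasp_force: 78.1
```

Call:
carry_out([
  {"dp": [0, 0, 0.0006], "rotation": [0, 0, 0]},
  {"dp": [0, 0, 0], "rotation": [0, 0, 0]},
  {"dp": [0, 0, 0], "rotation": [0, 0, 0]},
  {"dp": [0, 0, 0], "rotation": [0, 0, 0]},
  {"dp": [0, 0, 0], "rotation": [0, 0, 0]},
  {"dp": [0, 0, 0], "rotation": [0, 0, 0]},
  {"dp": [0, 0, 0], "rotation": [0, 0, 0]},
  {"dp": [0, 0, 0], "rotation": [0, 0, 0]},
])

```text
time_s: 9.73
eef_pos: [0.5451, -0.1853, 0.0465]
tcp_rot: [2.332, 2.104, 0.0]
force: [0.8, -1.2, 0.1]
grip_width: 0.0081
grasp_force: 78.3
```

Call:
carry_out([
  {"dp": [0.0008, 0.002, 0], "rotation": [0, 0, 0]},
  {"dp": [0.0007, 0.003, 0], "rotation": [0, 0, 0]},
  {"dp": [0, 0.003, 0], "rotation": [0, 0, 0]},
  {"dp": [0, 0.003, 0], "rotation": [0, 0, 0]},
  {"dp": [0, 0.003, 0], "rotation": [0, 0, 0]},
  {"dp": [0, 0.002, 0], "rotation": [0, 0, 0]},
  {"dp": [0, 0, 0], "rotation": [0, 0, 0]},
  {"dp": [0, 0, 0], "rotation": [0, 0, 0]},
])

```text
time_s: 10.4
eef_pos: [0.5617, -0.1853, 0.0465]
tcp_rot: [2.332, 2.104, 0.001]
force: [-0.3, 0.5, 3.5]
grip_width: 0.0086
grasp_force: 78.7
```

Run:
```python
from h import *
w=snap('wrist','w4'); st=arm.read_state(); print(st['eef_pos'],st['tcp_rot'],st['force'],st['moment'])
cv2.imwrite('pics/c4.png',cv2.resize(cv2.imread('pics/w4.png')[40:360,260:560],None,fx=1.8,fy=1.8))
```

```text
[ 0.56166175 -0.18531957  0.04648175] [2.33208487e+00 2.10397202e+00 1.03575981e-03] [-0.450837    1.30534385  1.70020371] [0.15251404 0.07534623 0.02599375]
```

View pics/c4.png

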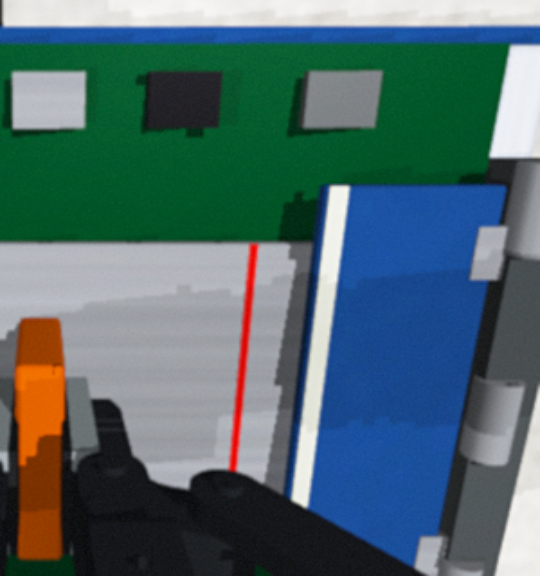

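The front edge is now under the lip and the leaf is still down. The red line is about 14 mm short of the lip, so I'll go another 18 mm.

Call:
carry_out([
  {"dp": [0, 0.002, 0], "rotation": [0, 0, 0]},
  {"dp": [0, 0.003, 0], "rotation": [0, 0, 0]},
  {"dp": [0, 0.003, 0], "rotation": [0, 0, 0]},
  {"dp": [0, 0.003, 0], "rotation": [0, 0, 0]},
  {"dp": [0, 0.003, 0], "rotation": [0, 0, 0]},
  {"dp": [0, 0.003, 0], "rotation": [0, 0, 0]},
  {"dp": [0, 0.001, 0], "rotation": [0, 0, 0]},
  {"dp": [0, 0, 0], "rotation": [0, 0, 0]},
])

```text
time_s: 11.12
eef_pos: [0.5789, -0.1872, 0.0465]
tcp_rot: [-2.332, -2.104, 0.0]
force: [-3.3, -0.5, 4.9]
grip_width: 0.0089
grasp_force: 79.1
```

Call:
carry_out([
  {"dp": [0, 0, 0.0004], "rotation": [0, 0, 0]},
  {"dp": [0, 0, 0], "rotation": [0, 0, 0]},
  {"dp": [0, 0, 0], "rotation": [0, 0, 0]},
  {"dp": [0, 0, 0], "rotation": [0, 0, 0]},
  {"dp": [0, 0, 0], "rotation": [0, 0, 0]},
  {"dp": [0, 0, 0], "rotation": [0, 0, 0]},
  {"dp": [0, 0, 0], "rotation": [0, 0, 0]},
  {"dp": [0, 0, 0], "rotation": [0, 0, 0]},
])

```text
time_s: 11.78
eef_pos: [0.5789, -0.1872, 0.0465]
tcp_rot: [-2.333, -2.104, 0.0]
force: [-4.3, 2.0, 9.5]
grip_width: 0.0085
grasp_force: 79.7
```

Run:
```python
from h import *
w=snap('wrist','w5'); st=arm.read_state(); print(st['eef_pos'],st['tcp_rot'],st['force'],st['moment'],st['time_s'])
cv2.imwrite('pics/c5.png',cv2.resize(cv2.imread('pics/w5.png')[40:360,230:560],None,fx=1.8,fy=1.8))
```

```text
[ 0.57883655 -0.18720595  0.04645491] [-2.33254592e+00 -2.10426679e+00  1.72932107e-04] [-4.61625589  0.41096658  9.48067585] [ 0.1637529   0.68613176 -0.05774913] 11.8333
```

View pics/c5.png

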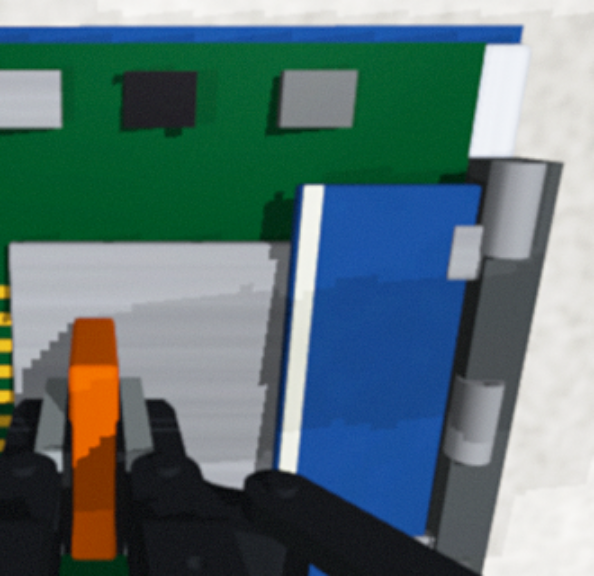

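The red line is now hidden under the lip (edge about 24 mm in), the leaf looks level and the strip is square. The push is steady at about 9.5 N.

```bash
python3 -c "
from cell import arm
print(arm.job_done())"
```

```text
the job is handed in; nothing more can be done
None
```

The job is handed in at about 12 s of the 45 s: by my measurements the strip's front edge is about 24 mm under the leaf, square and central, with the leaf down in the last view, and it is still gripped and pressed with about 10 N; the hand-in gave no verdict.

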